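# Bed down a photo mount in the sprung press

### The job

On the print-mounting press, push down the left sprung plate by its thumb pad until the needle of the dial behind it stands in the gap of the little fork on that dial, keep it there for about a second, then let the plate spring right back; then do the same with the right plate and its own dial (left and right as the robot sees them). Press with the fingertips only and do not pinch or force anything, and never let a needle run on past its fork. Do not shift the forks, leave everything else on the desk where it is, and finish clear of the press.

Things in the scene. Friction and masses are not known exactly. Their poses are not given: they have to be found in the camera images.
- press: Print-mounting press fixed to the desk: grey base 270 (x) x 280 (y) x 12 mm, origin at its underside's centre; +x runs from the thumb pads to the dials (away from the robot if unturned), +y to its left. Left half (y = +72 mm) and right half (-72) are alike: a sprung plate with a thumb pad, behind it at x = +74 mm its own face-up dial, 122 mm across, 52 mm high. Highest parts 70 mm.
- left_pad (a point): Centre of the top of the left plate's thumb pad, a black rubber disc of 32 mm diameter on the near end of a bare aluminium plate 122 x 58 x 5 mm. At rest the plate is level and the pad's top 69.5 mm above the desk. The plate's hinge lies 96 mm behind the pad's centre (towards the dials), at 62 mm height: pressed, the pad sinks, by 24 mm at the stop.
- left_plate (a joint): Tilt of the left plate (rad): 0 at rest (level, against its upper stop), up to 0.25 pressed fully down. A spring pushes it back up: about 2.6 N at the pad to start it, 4.2 N more for each 0.1 rad; it springs home when let go.
- left_needle (a joint): Angle of the left dial's black needle (rad): 0 with the plate at rest, growing clockwise seen from above; it is geared to the plate and always reads 7 times the plate's tilt (so about 0.073 rad per mm of pad travel).
- left_mark (a joint): Angle of the set mark on the left dial (rad), same zero and sense as that dial's needle: the needle is mid-gap when the two are equal. The mark is a small dark steel fork of two prongs, 10 mm high, on the dial's rim; its open gap spans 0.16 rad to each side of this angle, its prongs end at 0.28. Differs each time, 0.6 to 1.35; leave it as it is.
- left_needle_tip (a point): Point on the left needle 50 mm from the dial's axis (the needle is 5 mm wide and ends 52 mm from the axis).
- left_mark_gap (a point): Middle of the left fork's gap, 50 mm from the dial's axis, at needle height; its x axis points outwards along the dial's radius, y anticlockwise seen from above.
- right_pad (a point): Centre of the top of the right plate's thumb pad, a black rubber disc of 32 mm diameter on the near end of a bare aluminium plate 122 x 58 x 5 mm. At rest the plate is level and the pad's top 69.5 mm above the desk. The plate's hinge lies 96 mm behind the pad's centre (towards the dials), at 62 mm height: pressed, the pad sinks, by 24 mm at the stop.
- right_plate (a joint): Tilt of the right plate (rad): 0 at rest (level, against its upper stop), up to 0.25 pressed fully down. A spring pushes it back up: about 2.6 N at the pad to start it, 4.2 N more for each 0.1 rad; it springs home when let go.
- right_needle (a joint): Angle of the right dial's black needle (rad): 0 with the plate at rest, growing clockwise seen from above; it is geared to the plate and always reads 7 times the plate's tilt (so about 0.073 rad per mm of pad travel).
- right_mark (a joint): Angle of the set mark on the right dial (rad), same zero and sense as that dial's needle: the needle is mid-gap when the two are equal. The mark is a small dark steel fork of two prongs, 10 mm high, on the dial's rim; its open gap spans 0.16 rad to each side of this angle, its prongs end at 0.28. Differs each time, 0.6 to 1.35; leave it as it is.
- right_needle_tip (a point): Point on the right needle 50 mm from the dial's axis (the needle is 5 mm wide and ends 52 mm from the axis).
- right_mark_gap (a point): Middle of the right fork's gap, 50 mm from the dial's axis, at needle height; its x axis points outwards along the dial's radius, y anticlockwise seen from above.
- eraser: White eraser 45 x 20 x 12 mm lying on the mount board between the two plates; not part of the job. Origin at the centre of its underside.
- glue_stick: Glue stick, white tube with a red cap, 30 mm diameter, 88 mm tall, standing just to the left of the press; not part of the job. Origin at the centre of its underside.
- note_block: Block of yellow sticky notes 76 x 76 x 25 mm, just to the right of the press; not part of the job. Origin at the centre of its underside.
- mug: White mug, 80 mm across, 95 mm tall; not part of the job. Origin at the centre of its underside.
- marker: Flat black marker pen 141 x 17 x 15 mm, lying in front of the press; not part of the job. Origin on its underside.
- staple_box: Small cardboard box 60 x 35 x 25 mm; not part of the job. Origin at the centre of its underside.

How it is judged:
By the outcome, as a careful person would: the job done as asked, in the order asked, and still so for the second after the job is handed in, with the robot touching nothing.
It also fails if it takes over 51 s, if anything falls off the work surface, if the arm or the gripper's body presses on something with over 40 N, if the wrist force passes 120 N, or if a joint passes its speed limit or range.

### The arm

A 6-joint arm with a two-finger parallel gripper is mounted at the origin on the work surface. World frame = base frame: x ahead of the robot, y to its left, z up, the work surface at z = 0. Lengths are in m, angles in rad, forces in N, time in s.
With the tool pointing down it reaches from about 0.225 to 0.875 m from the base axis. Payload 3.4 kg.
Tool frame: the origin (TCP) lies at the very end of the fingers, on their centre line; the grasp point (between the pads) lies 19 mm behind it (manip.hold_point_z is the distance from the TCP to the grasp point, in m); z points along the fingers, x is the direction in which the jaws open and shut, and the axes are right-handed (so a half turn about z gives the same grasp; the last joint's range is limited). The gripper opens to 85 mm and grips with 20 to 120 N. Pads are 22 mm wide; open, the fingers measure 114 mm over their backs; the gripper's body (76 mm by 85 mm) begins 54 mm behind the grasp point. The pads swing forward as they close: fully open they stand 13 mm farther back than shut.
Start: joints at [-0.121, 0.276, 1.505, -0, 1.361, -0.121], TCP at [0.575, -0, 0.231] pointing down, gripper open.
Joint ranges: [-2.89, 2.89], [-0.75, 2.08], [0.22, 2.7], [-1.18, 4.32], [0.11, 2.71], [-2.7, 2.7]. Speed limits (rad/s): [2.57, 2.57, 3.14, 3.14, 3.14, 3.14].

### API

Orientations are given as a unit quaternion [w, x, y, z].
In Python, from rig import telemetry, cams, manip, finder gives the robot as it stands. The module is installed in compiled form; this text tells all that it offers.
- The arm moves only by the tool carry_out, never from a script. Its argument "rows" is a list that holds one entry, the list of rows, each a list of 5 numbers: the gripper's target within -1 to 1 (fully open at 1, half-way at 0, shut at -1), then the shift along the world's x, y, z in cm, then the turn about the world's z in rad. A call has 1 to 12 rows; each row shifts and turns the commanded pose from where the row before left it; what a row does not reach is not made up. A row lasts 1/10 s, in which the tool goes at most 50 mm and 8.59 degrees, less where a joint would pass 70% of its speed; a pose out of reach is approached as far as the arm can. A call with a gripper value outside its range is refused whole. The fingers move at their own pace and stop on an object; "force" is the grip in N (left out, the last holds). Time passes only in rows, so rows that do not move let the fingers close. It gives the time, the measured TCP pose, the force and the opening at its end, in the units of the state.
- telemetry.get_state(): the state, without advancing time (a new reading comes with each control period).
- cams.get_image(name): name is "scene" or "side" or "wrist"; returns a dict with "image" (480x640x3 uint8, red, green, blue), "camera_matrix" (3x3 intrinsics, pixels), "eye" and "attitude" of the camera in the world. Camera axes: x right, y down, z forward; pixel columns grow to the right and rows downward; lengths in m; the calibration is good to about 2 mm. A picture is of the moment at which its call begins. There is no depth.
- manip.sign_off(): hands the job in, once; it reports no verdict.
Trained networks look in a picture, given as the dict that the camera call returned (one of the last four; its "shot" number tells which), for a name from the list of things; names that differ only in an ending like _2 or _b are one class to them, and where a whole thing is asked for, a point or a joint stands for the part that bears it (a point fixed in the world has none). Each returns a list of dicts, best first, with "confidence" (0 to 1); they miss things now and then, are a little off and sometimes report something else, mostly with a low value. They report only what shows in the picture. A call takes as long as a camera call.
- finder.boxes_of(picture, thing): "xy" ([column, row] in pixels, amid what is visible of it).
The state is a dict: "clock": time; "qpos": joint angles; "qd": joint speeds; "effort": joint torques, N m; "position": TCP position; "ee_rot": TCP orientation; "contact_force": force on the tool from outside, world axes, zero at the start; "moment": the same for the moment, N m; "width": finger opening in m.
Only numpy, scipy, OpenCV 4.12 (cv2) and the standard library are available. Lean on these libraries where they do the work, as an engineer would, in place of code of your own. Each camera call takes 0.05 s, during which the arm holds its last target.

## Working session

There is one attempt and no reset: what is moved stays moved. The work goes in short steps, Python scripts to look and compute and a tool call to move; the robot and the scene stay as the last step left them, time stands still between calls to the robot, and variables do not carry over. Pictures are saved under pics/ and viewed, and the job is handed in when it is done.

Besides the shell and the picture viewer there is one more tool, called after ">>>" by a JSON object that holds its "op" and its "data", one argument or row to a line. carry_out: Moves the arm, as the interface text tells. Its arguments: {"type":"object","properties":{"rows":{"type":"array","items":{"type":"array","items":{"type":"array","items":{"type":"number"}}}},"force":{"type":"number"}},"required":["rows"]}

```bash
mkdir -p pics
cat > h.py <<'E'
import numpy as np,cv2
from rig import telemetry,cams,manip,finder
from scipy.spatial.transform import Rotation as R
def shot(n,f):
    p=cams.get_image(n); cv2.imwrite('pics/'+f+'.png',cv2.cvtColor(p['image'],cv2.COLOR_RGB2BGR)); return p
def rot(p):
    a=np.array(p['attitude'],float)
    return a if a.shape==(3,3) else R.from_quat([a[1],a[2],a[3],a[0]]).as_matrix()
def toplane(p,uv,z):
    K=np.array(p['camera_matrix']); d=rot(p)@np.linalg.inv(K)@np.array([uv[0],uv[1],1.]); e=np.array(p['eye'])
    return e+d*(z-e[2])/d[2]
def proj(p,X):
    c=rot(p).T@(np.array(X)-np.array(p['eye'])); q=np.array(p['camera_matrix'])@c; return q[:2]/q[2]
E
python3 - <<'E'
from h import *
s=telemetry.get_state(); print(s)
for n in ['scene','side','wrist']:
    p=shot(n,n+'0'); print(n,p['eye'],p['attitude'],p['camera_matrix'][0])
    for t in ['left_pad','right_pad','left_mark_gap','right_mark_gap','left_needle_tip','right_needle_tip','press','marker','eraser']:
        print(t,[(np.round(b['xy'],1).tolist(),round(b['confidence'],2)) for b in finder.boxes_of(p,t)[:3]])
E
```

```text
{'clock': 0.0, 'qpos': array([-1.21004216e-01,  2.76592357e-01,  1.50613022e+00,  3.55655061e-05,
        1.36070883e+00, -1.21001686e-01]), 'qd': array([-0.00072625, -0.00115173, -0.0007296 , -0.0011116 , -0.00059643,
        0.00059677]), 'effort': array([ 6.20495921e-04, -4.16768074e+01, -2.45808578e+01, -1.52056768e-04,
        1.11346930e-02,  1.69860516e-05]), 'position': array([5.74470859e-01, 6.93012657e-05, 2.30442386e-01]), 'ee_rot': array([-1.28236887e-04,  9.99999577e-01, -4.98959721e-06, -9.10552669e-04]), 'contact_force': array([ 0.18212961,  0.64752166, -0.12897351]), 'moment': array([ 0.0625905 , -0.01751189, -0.01676409]), 'width': 0.08520400190578466}
scene [ 1.26111045 -0.68688526  1.01947967] [-0.35986883  0.84955547  0.35790971 -0.14370306] [605.82106254   0.         317.83189609]
left_pad [([315.2, 218.8], 0.86)]
right_pad [([289.4, 261.2], 0.9), ([344.4, 285.4], 0.39)]
left_mark_gap [([394.6, 257.4], 0.43)]
right_mark_gap [([363.6, 302.9], 0.68), ([390.9, 258.5], 0.41), ([370.6, 241.4], 0.36)]
left_needle_tip []
right_needle_tip [([351.8, 286.3], 0.5), ([315.4,
[... 458 characters left out ...]
_needle_tip []
press [([316.3, 252.4], 0.84), ([362.9, 295.8], 0.4)]
marker [([400.0, 246.4], 0.54), ([304.0, 195.0], 0.35)]
eraser []
wrist [0.57543937 0.07933329 0.37336007] [ 1.56881509e-01  9.87617258e-01  1.87501355e-05 -5.85209381e-04] [412.46566698   0.         324.12642069]
left_pad [([270.5, 160.0], 0.75)]
right_pad [([333.2, 317.7], 0.95)]
left_mark_gap [([528.8, 81.1], 0.77)]
right_mark_gap [([559.5, 268.5], 0.88)]
left_needle_tip [([452.2, 65.4], 0.57)]
right_needle_tip [([333.1, 316.9], 0.64), ([497.0, 242.5], 0.61), ([528.0, 80.5], 0.34)]
press [([377.5, 179.8], 0.77)]
marker [([177.7, 244.1], 0.89), ([451.6, 65.6], 0.74)]
eraser [([306.8, 236.9], 0.94), ([559.2, 268.1], 0.38)]
```

View pics/scene0.png

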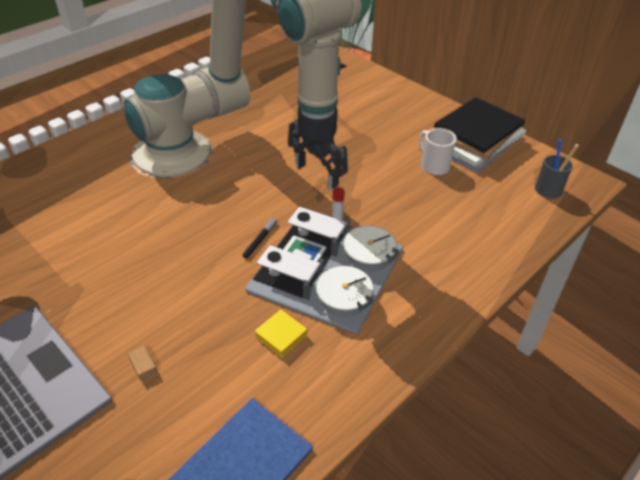

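View pics/side0.png

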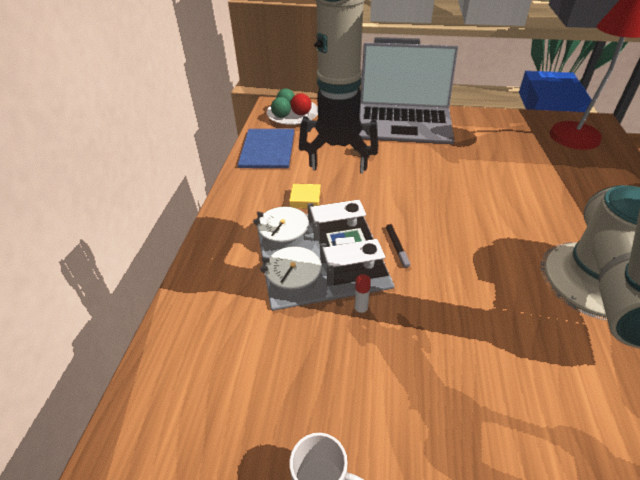

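View pics/wrist0.png

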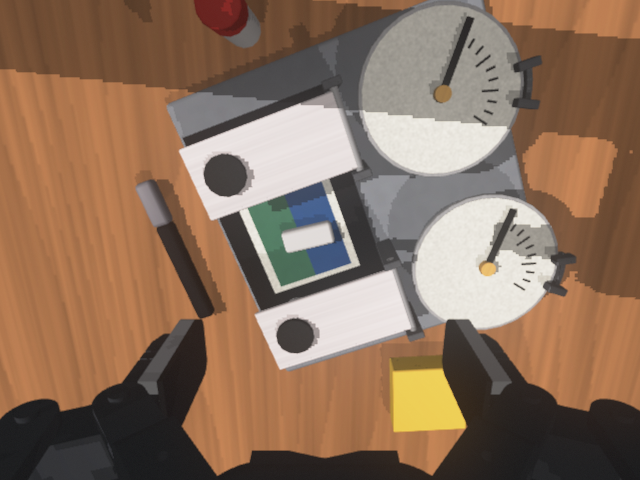

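The wrist picture shows both halves clearly: left pad (225,175), right pad (296,335), left dial axis (443,93), right dial axis (487,269), and the needles and forks.

Run:
```python
from h import *
im=cv2.imread('pics/wrist0.png')
a=cv2.resize(im[0:190,350:560],None,fx=3.5,fy=3,interpolation=cv2.INTER_CUBIC)[:580]
cv2.imwrite('pics/zl.png',cv2.resize(im[0:150,370:570],None,fx=4,fy=4,interpolation=cv2.INTER_CUBIC))
cv2.imwrite('pics/zr.png',cv2.resize(im[190:340,400:600],None,fx=4,fy=4,interpolation=cv2.INTER_CUBIC))
p=cams.get_image('wrist')
print(rot(p).round(3))
for n,uv,z in [('lp',(225,175),.0695),('rp',(296,335),.0695),('lax',(443,93),.056),('rax',(487,269),.056)]:
    print(n,toplane(p,uv,z).round(4))
```

```text
[[ 1.     0.    -0.001]
 [-0.    -0.951 -0.31 ]
 [-0.001  0.31  -0.951]]
lp [0.5021 0.0321 0.0695]
rp [ 0.5515 -0.1016  0.0695]
lax [0.6611 0.0893 0.056 ]
rax [ 0.7097 -0.0476  0.056 ]
```

View pics/zl.png

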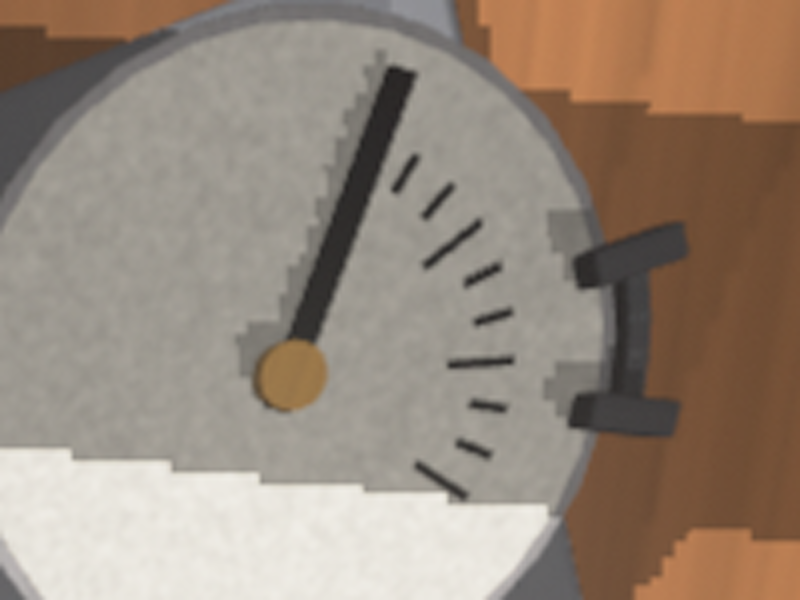

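View pics/zr.png

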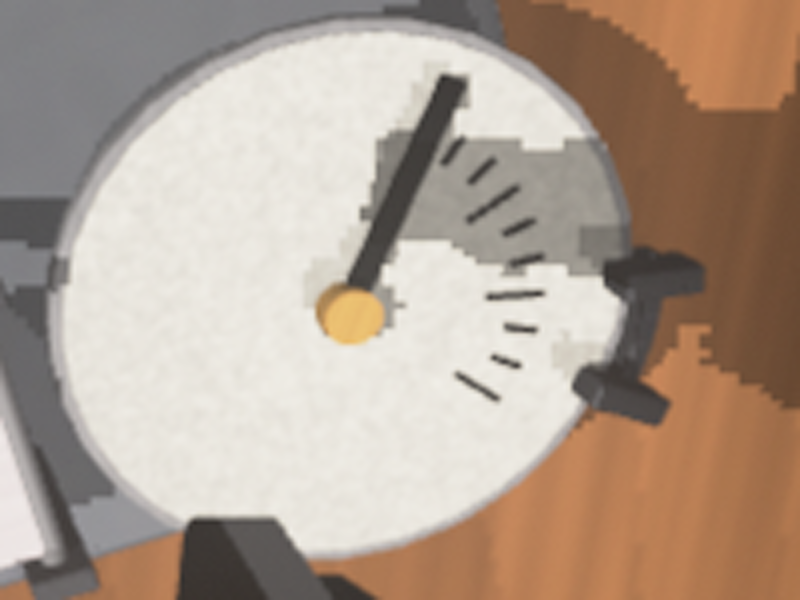

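Run:
```python
from h import *
p=cams.get_image('wrist')
L=dict(ax=(443,93),tip=(470,17.5),p1=(515.7,68),p2=(514.5,103.5),o1=(541.2,60),o2=(539.5,104.5))
Rr=dict(ax=(487.5,268.7),tip=(513.7,210),p1=(553,258.7),p2=(547,287),o1=(575,259),o2=(565,291))
for D in (L,Rr):
  for zn in (.056,.058):
   for zm in (.056,.059,.062):
    P={k:toplane(p,v,(zm if k[0] in 'po' else zn))[:2] for k,v in D.items()}
    a0=None
    out=[]
    for k in ('tip','p1','p2','o1','o2'):
        d=P[k]-P['ax']; an=np.arctan2(d[1],d[0])
        if a0 is None:a0=an
        out.append((k,round(a0-an,3),round(np.hypot(*d)*1000,1)))
    print(zn,zm,round(a0,3),out)
```

```text
0.056 0.056 1.288 [('tip', np.float64(0.0), np.float64(50.8)), ('p1', np.float64(0.966), np.float64(52.9)), ('p2', np.float64(1.424), np.float64(53.2)), ('o1', np.float64(0.973), np.float64(70.9)), ('o2', np.float64(1.399), np.float64(71.5))]
0.056 0.059 1.288 [('tip', np.float64(0.0), np.float64(50.8)), ('p1', np.float64(0.963), np.float64(51.6)), ('p2', np.float64(1.428), np.float64(52.0)), ('o1', np.float64(0.971), np.float64(69.5)), ('o2', np.float64(1.401), np.float64(70.1))]
0.056 0.062 1.288 [('tip', np.float64(0.0), np.float64(50.8)), ('p1', np.float64(0.96), np.float64(50.3)), ('p2', np.float64(1.432), np.float64(50.7)), ('o1', np.float64(0.969), np.float64(68.0)), ('o2', np.float64(1.404), np.float64(68.6))]
0.058 0.056 1.288 [('tip', np.float64(0.0), np.float64(50.5)), ('p1', np.float64(0.968), np.float64(53.4)), ('p2', np.float64(1.421), np.float64(53.8)), ('o1', np.float64(0.975), np.float64(71.5)), ('o2', np.float64(1.397), np.float64(72.1))]
0.058 0.059 1.288 [('tip', np.float64(0.0), np.float64(50.5)), ('p1', np.float64(0.965), np.float64(52.1)), ('p2', np.float64(1.4
[... 1111 characters left out ...]
np.float64(0.0), np.float64(51.5)), ('p1', np.float64(1.137), np.float64(54.0)), ('p2', np.float64(1.603), np.float64(55.5)), ('o1', np.float64(1.178), np.float64(71.9)), ('o2', np.float64(1.583), np.float64(71.6))]
0.058 0.059 1.286 [('tip', np.float64(0.0), np.float64(51.5)), ('p1', np.float64(1.111), np.float64(52.5)), ('p2', np.float64(1.589), np.float64(53.4)), ('o1', np.float64(1.159), np.float64(70.1)), ('o2', np.float64(1.572), np.float64(69.4))]
0.058 0.062 1.286 [('tip', np.float64(0.0), np.float64(51.5)), ('p1', np.float64(1.083), np.float64(50.9)), ('p2', np.float64(1.574), np.float64(51.3)), ('o1', np.float64(1.139), np.float64(68.3)), ('o2', np.float64(1.56), np.float64(67.2))]
```

>>> {"op": "carry_out", "data": {
  "rows": [
    [[-1, -1.5, 0.6, -1.5, 0.1], [-1, -1.5, 0.7, -1.5, 0.1], [-1, -1.5, 0.7, -2, 0.1], [-1, -1.5, 0.7, -2, 0.05], [-1, -1.3, 0.5, -2, 0], [-1, 0, 0, -1.5, 0], [-1, 0, 0, -1.0, 0], [-1, 0, 0, 0, 0], [-1, 0, 0, 0, 0]]
  ],
  "force": 20
}}

```text
clock: 2.5
position: [0.5029, 0.0318, 0.1167]
ee_rot: [0.0, 0.985, 0.174, 0.001]
contact_force: [0.2, 0.2, 0.3]
width: -0.0
```

Run:
```python
from h import *
s=telemetry.get_state(); print({k:np.round(s[k],4) for k in ('clock','position','ee_rot','contact_force','width')})
p=shot('wrist','w1'); q=shot('scene','s1'); r=shot('side','d1')
im=cv2.cvtColor(q['image'],cv2.COLOR_RGB2BGR)[170:340,230:430]
cv2.imwrite('pics/s1z.png',cv2.resize(im,None,fx=4,fy=3.5,interpolation=cv2.INTER_CUBIC)[:600])
print(finder.boxes_of(p,'left_pad')[:2])
print(toplane(p,finder.boxes_of(p,'left_pad')[0]['xy'],.0695))
```

```text
{'clock': np.float64(2.5), 'position': array([0.5029, 0.0318, 0.1167]), 'ee_rot': array([1.000e-04, 9.847e-01, 1.740e-01, 5.000e-04]), 'contact_force': array([0.1564, 0.1977, 0.3268]), 'width': np.float64(-0.0)}
[{'xy': [395.2, 267.6], 'confidence': 0.57}]
[0.53437141 0.0479194  0.0695    ]
```

View pics/w1.png

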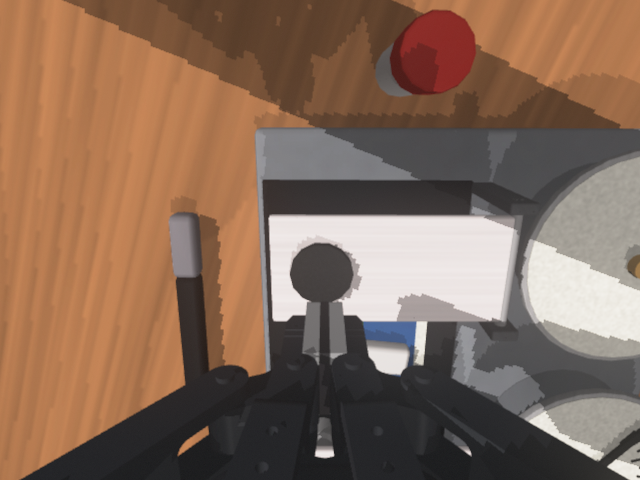

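View pics/s1z.png

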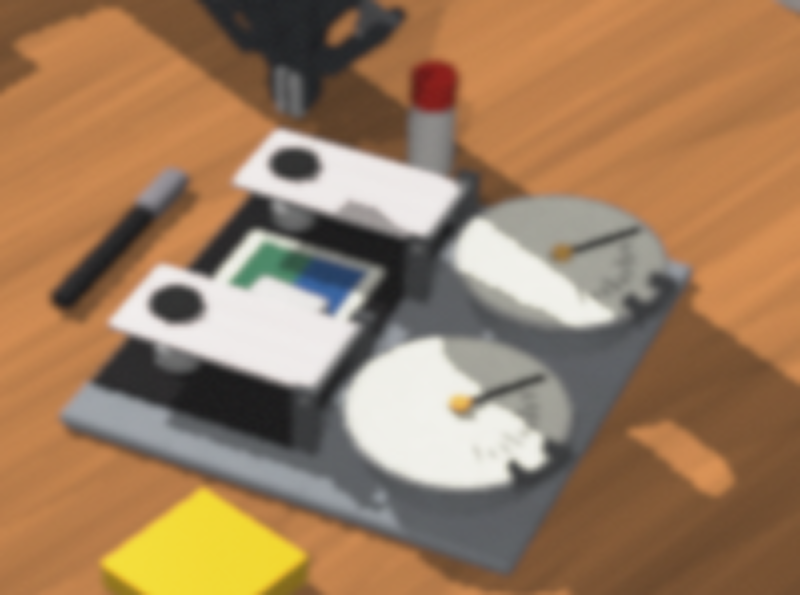

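View pics/d1.png

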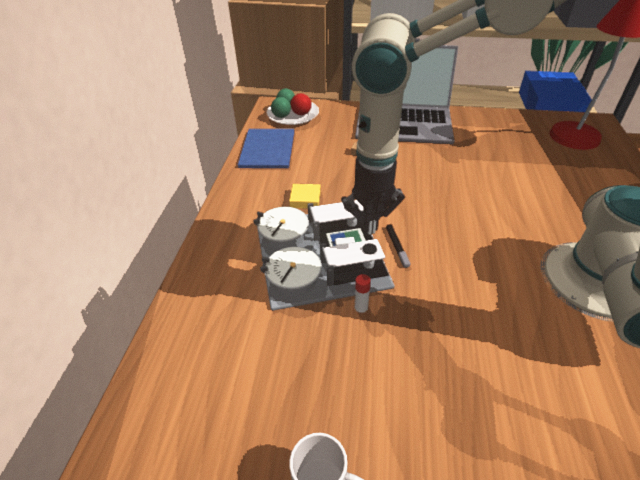

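Run:
```python
from h import *
p=cams.get_image('wrist')
print(toplane(p,(321,272),.0695)); s=telemetry.get_state(); print(s['position'],s['clock'])
print(proj(p,s['position']))
```

```text
[0.50072789 0.03314897 0.0695    ]
[0.50247399 0.03188724 0.11682009] 2.8
[323.2792751  322.65167257]
```

>>> {"op": "carry_out", "data": {
  "rows": [
    [[-1, -0.1, 0.1, -1.5, 0], [-1, 0, 0, -1.5, 0], [-1, 0, 0, -1.0, 0], [-1, 0, 0, -0.4, 0], [-1, 0, 0, 0, 0], [-1, 0, 0, 0, 0]]
  ]
}}

```text
clock: 3.4
position: [0.5015, 0.0329, 0.0727]
ee_rot: [0.0, 0.985, 0.174, 0.0]
contact_force: [0.2, 0.3, -0.1]
width: 0.0002
```

>>> {"op": "carry_out", "data": {
  "rows": [
    [[-1, 0, 0, -0.2, 0], [-1, 0, 0, -0.2, 0], [-1, 0, 0, -0.2, 0], [-1, 0, 0, -0.2, 0], [-1, 0, 0, -0.2, 0], [-1, 0, 0, 0, 0]]
  ]
}}

```text
clock: 4.0
position: [0.5014, 0.0329, 0.0626]
ee_rot: [0.0, 0.985, 0.174, 0.0]
contact_force: [-0.9, -0.8, 5.2]
width: -0.0001
```

```bash
cat >> h.py <<'E'
def look(tag):
    s=telemetry.get_state(); print({k:np.round(s[k],4).tolist() for k in ('clock','position','contact_force')})
    q=shot('scene','s'+tag); im=cv2.cvtColor(q['image'],cv2.COLOR_RGB2BGR)
    cv2.imwrite('pics/z'+tag+'.png',cv2.resize(im[215:320,300:420],None,fx=6,fy=5.6,interpolation=cv2.INTER_CUBIC)); return q
E
python3 -c "
from h import *
look('2')"
```

```text
{'clock': 4.0, 'position': [0.5014, 0.0329, 0.0626], 'contact_force': [-0.9216, -0.7938, 5.1774]}
```

View pics/z2.png

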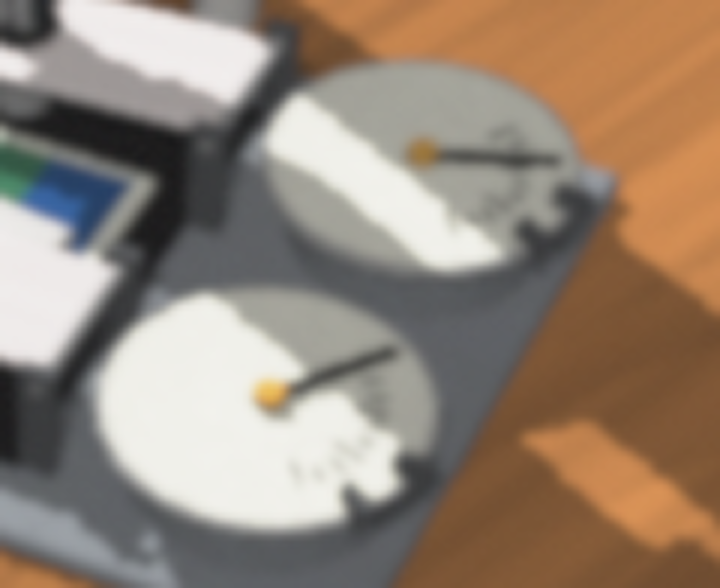

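```bash
cat >> h.py <<'E'
def zang(q,ax,pt,zn=.056,zp=.056):
    f=lambda v,z: toplane(q,(300+v[0]/6,215+v[1]/5.6),z)[:2]
    d=f(pt,zp)-f(ax,zn); return round(1.287-np.arctan2(d[1],d[0]),3),round(np.hypot(*d)*1e3,1)
E
python3 -c "
from h import *
q=cams.get_image('scene')
print('L',zang(q,(424,154),(558,160)))
for z in (.056,.059): print('Lfork',zang(q,(424,154),(565,190),zp=z),zang(q,(424,154),(528,238),zp=z),zang(q,(424,154),(547,215),zp=z))
print('R0',zang(q,(271,395),(395,351)))
for z in (.056,.059): print('Rfork',zang(q,(271,395),(405,465),zp=z),zang(q,(271,395),(352,500),zp=z))
"
```

```text
L (np.float64(0.55), np.float64(50.4))
Lfork (np.float64(0.861), np.float64(55.0)) (np.float64(1.415), np.float64(58.4)) (np.float64(1.155), np.float64(55.0))
Lfork (np.float64(0.915), np.float64(55.7)) (np.float64(1.451), np.float64(60.4)) (np.float64(1.202), np.float64(56.4))
R0 (np.float64(0.027), np.float64(50.3))
Rfork (np.float64(1.136), np.float64(56.3)) (np.float64(1.59), np.float64(56.8))
Rfork (np.float64(1.175), np.float64(57.5)) (np.float64(1.614), np.float64(58.9))
```

>>> {"op": "carry_out", "data": {
  "rows": [
    [[-1, 0, 0, -0.2, 0], [-1, 0, 0, -0.2, 0], [-1, 0, 0, -0.2, 0], [-1, 0, 0, -0.15, 0], [-1, 0, 0, 0, 0], [-1, 0, 0, 0, 0]]
  ]
}}

```text
clock: 4.7
position: [0.5016, 0.0329, 0.0558]
ee_rot: [0.0, 0.985, 0.174, 0.001]
contact_force: [-1.6, 1.0, 9.2]
width: -0.0003
```

```bash
python3 -c "
from h import *
look('3')"
```

```text
{'clock': 4.7, 'position': [0.5016, 0.0329, 0.0558], 'contact_force': [-1.628, 1.027, 9.2143]}
```

View pics/z3.png

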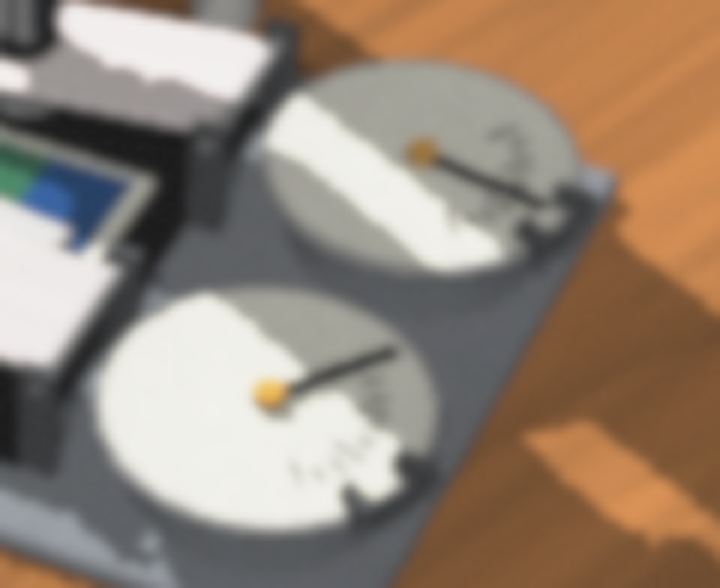

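```bash
python3 -c "
from h import *
q=cams.get_image('scene')
print('L',zang(q,(424,154),(545,204)),zang(q,(424,154),(547,203)),telemetry.get_state()['position'])
"
```

```text
L (np.float64(1.064), np.float64(51.3)) (np.float64(1.046), np.float64(51.7)) [0.5015751  0.03291471 0.05578415]
```

>>> {"op": "carry_out", "data": {
  "rows": [
    [[-1, 0, 0, -0.1, 0], [-1, 0, 0, -0.1, 0], [-1, 0, 0, 0, 0], [-1, 0, 0, 0, 0]]
  ]
}}

```text
clock: 5.2
position: [0.5017, 0.033, 0.054]
ee_rot: [0.0, 0.985, 0.174, 0.001]
contact_force: [-1.4, 0.1, 10.4]
width: 0.0002
```

```bash
python3 -c "
from h import *
look('4')"
```

```text
{'clock': 5.2, 'position': [0.5017, 0.033, 0.054], 'contact_force': [-1.3728, 0.0837, 10.4352]}
```

View pics/z4.png

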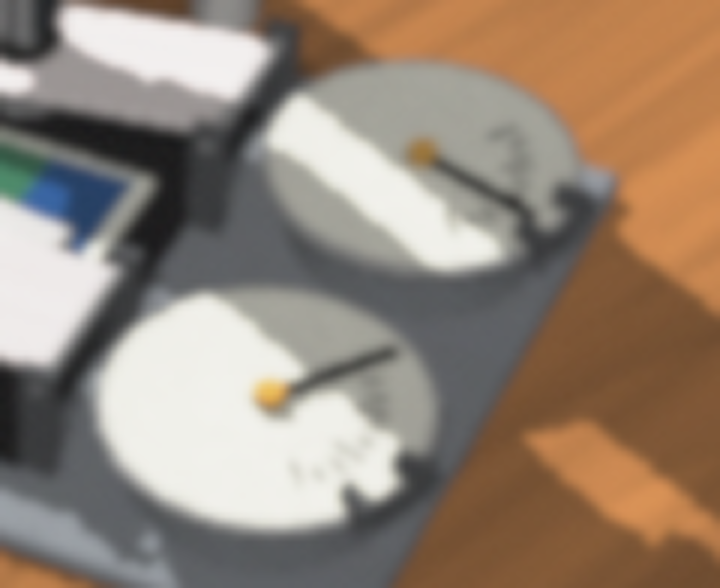

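Run:
```python
from h import *
q=cams.get_image('scene'); r=shot('side','d4')
print('L',zang(q,(424,154),(525,214)),zang(q,(424,154),(520,209)),telemetry.get_state()['position'])
# predicted overlay
ax=toplane(q,(300+424/6,215+154/5.6),.056)
im=cv2.cvtColor(q['image'],cv2.COLOR_RGB2BGR)[225:275,355:405]
b=cv2.resize(im,None,fx=11,fy=11,interpolation=cv2.INTER_LANCZOS4)
for a,c in ((1.03,(0,255,0)),(1.19,(0,0,255)),(1.35,(255,0,0))):
  for rr in (.050,):
    X=ax+rr*np.array([np.cos(1.287-a),np.sin(1.287-a),0]); u=(proj(q,X)-[355,225]+.5)*11
    cv2.circle(b,tuple(int(v) for v in u),3,c,-1)
cv2.imwrite('pics/o4.png',b)
im=cv2.cvtColor(r['image'],cv2.COLOR_RGB2BGR)[235:295,250:330]
cv2.imwrite('pics/d4z.png',cv2.resize(im,None,fx=9,fy=9,interpolation=cv2.INTER_CUBIC))
```

```text
L (np.float64(1.25), np.float64(48.5)) (np.float64(1.231), np.float64(45.5)) [0.50172533 0.03297147 0.05397663]
```

View pics/o4.png

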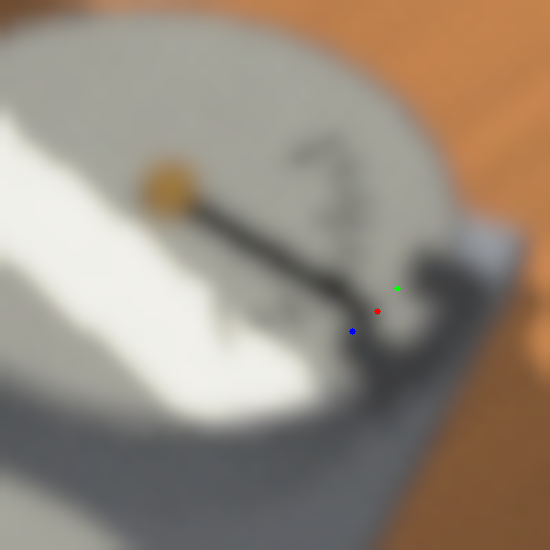

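View pics/d4z.png

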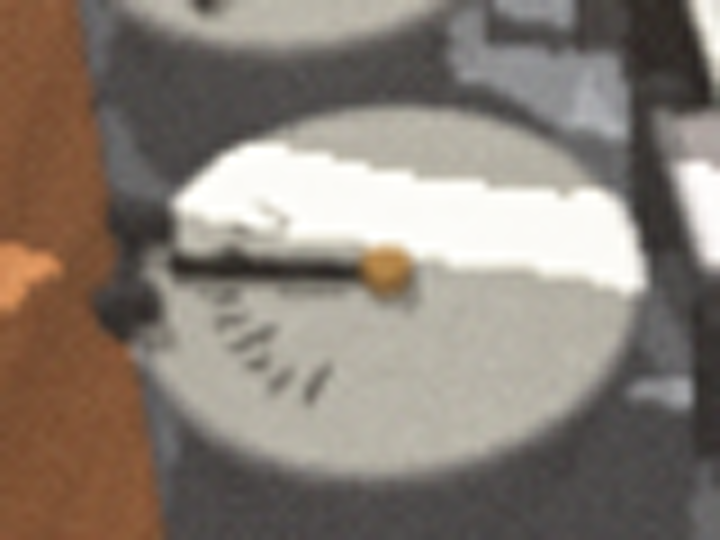

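```bash
cat > ov.py <<'E'
from h import *
def overlay(q,x0,y0,w,h,f,axw,mark,needle,fn,zn=.056,zb=.052,zt=.062):
    im=cv2.cvtColor(q['image'],cv2.COLOR_RGB2BGR)[y0:y0+h,x0:x0+w]
    b=cv2.resize(im,None,fx=f,fy=f,interpolation=cv2.INTER_CUBIC)
    P=lambda X: tuple(int(v) for v in (proj(q,X)-[x0,y0]+.5)*f)
    pol=lambda r,a,z: np.array([axw[0]+r*np.cos(1.287-a),axw[1]+r*np.sin(1.287-a),z])
    for s in (-1,1):
      for z,c in ((zb,(0,255,255)),(zt,(0,255,0))):
        pts=[P(pol(.053,mark+s*.16,z)),P(pol(.053,mark+s*.28,z)),P(pol(.066,mark+s*.25,z)),P(pol(.066,mark+s*.16,z))]
        cv2.polylines(b,[np.array(pts)],True,c,1)
    cv2.line(b,P(pol(0,0,zn)),P(pol(.052,needle,zn)),(0,0,255),1)
    cv2.imwrite(fn,b)
E
python3 - <<'E'
from ov import *
axw=np.array([.6611,.0893])
q=cams.get_image('scene'); r=cams.get_image('side')
print(proj(q,[*axw,.056]),proj(r,[*axw,.056]))
# refine axis per view
aq=toplane(q,(300+424/6,215+154/5.6),.057); ar=toplane(r,(250+385/9-.5,235+268/9-.5),.057)
print(aq,ar)
overlay(q,350,220,60,60,10,aq,1.19,1.19,'pics/oq.png'); overlay(r,250,235,80,60,9,ar,1.19,1.19,'pics/or.png')
d=toplane(r,(250+180/9-.5,235+263/9-.5),.056)-ar; print(1.287-np.arctan2(d[1],d[0]),np.hypot(d[0],d[1]))
E
```

```text
[369.94693638 242.0866321 ] [291.93200217 265.01076439]
[0.66373665 0.0886787  0.057     ] [0.66052552 0.08803274 0.057     ]
1.2216070822100906 0.048855490934974974
```

View pics/oq.png

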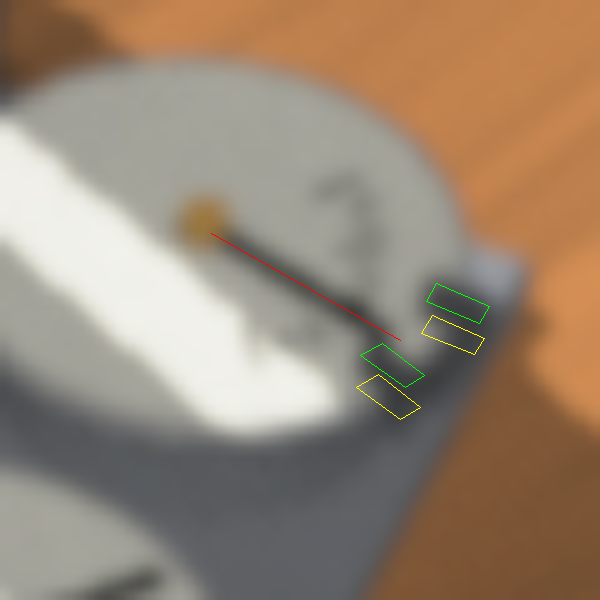

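View pics/or.png

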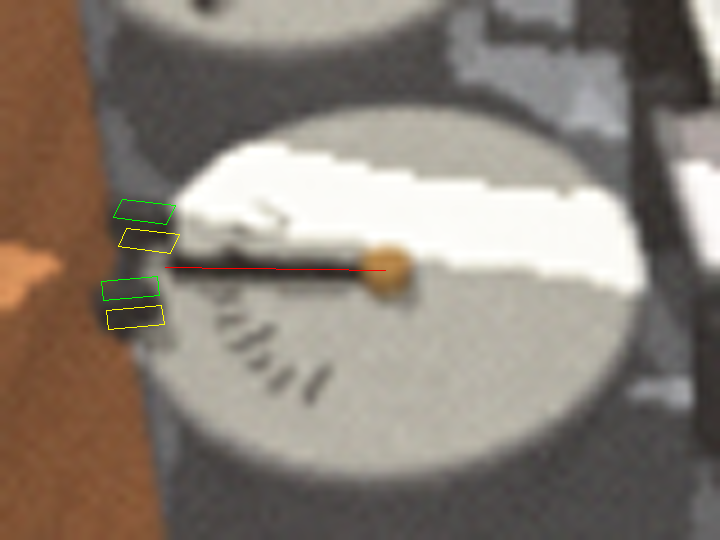

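Both views put the needle at about 1.21 and the fork at about 1.19, so the needle is inside the gap. I'll hold about a second, then release.

>>> {"op": "carry_out", "data": {
  "rows": [
    [[-1, 0, 0, 0.02, 0], [-1, 0, 0, 0, 0], [-1, 0, 0, 0, 0], [-1, 0, 0, 0, 0], [-1, 0, 0, 0, 0], [-1, 0, 0, 0, 0], [-1, 0, 0, 0, 0], [-1, 0, 0, 0, 0], [-1, 0, 0, 0, 0], [-1, 0, 0, 0, 0], [-1, 0, 0, 0, 0]]
  ]
}}

```text
clock: 6.55
position: [0.5017, 0.033, 0.0542]
ee_rot: [0.0, 0.985, 0.174, 0.001]
contact_force: [-2.1, 0.1, 10.2]
width: 0.0002
```

Run:
```python
from ov import *
r=shot('side','d5')
s=telemetry.get_state();print(s['clock'],s['position'],s['contact_force'])
im=cv2.cvtColor(r['image'],cv2.COLOR_RGB2BGR)[235:295,250:330]
cv2.imwrite('pics/d5z.png',cv2.resize(im,None,fx=9,fy=9,interpolation=cv2.INTER_CUBIC))
```

```text
6.6 [0.50172182 0.0329696  0.05415117] [-0.83327608 -0.15852909  9.65367432]
```

View pics/d5z.png

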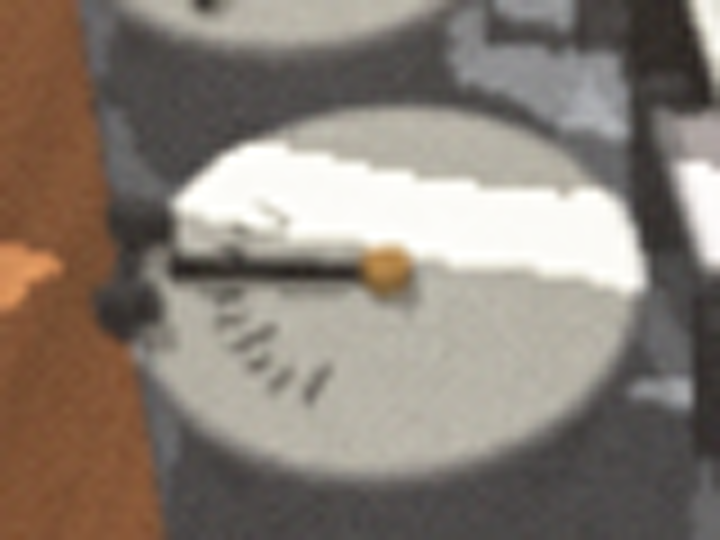

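Side view: the needle tip (175,267) sits mid-gap between the prongs at rows 225 and 305. I'm releasing and moving over to the right pad.

>>> {"op": "carry_out", "data": {
  "rows": [
    [[-1, 0, 0, 0.8, 0], [-1, 0, 0, 1.5, 0], [-1, 0, 0, 2.0, 0], [-1, 0, 0, 1.7, 0], [-1, 1.0, -2.7, 0, 0], [-1, 1.0, -2.7, 0, 0], [-1, 1.0, -2.7, 0, 0], [-1, 1.0, -2.7, 0, 0], [-1, 0.9, -2.7, 0, 0], [-1, 0, 0, 0, 0], [-1, 0, 0, 0, 0], [-1, 0, 0, 0, 0]]
  ]
}}

```text
clock: 7.8
position: [0.5492, -0.1011, 0.1126]
ee_rot: [-0.001, 0.985, 0.174, -0.001]
contact_force: [-0.5, 1.0, -0.3]
width: 0.0004
```

Run:
```python
from ov import *
look('6'); shot('wrist','w6'); print(telemetry.get_state()['position'])
```

```text
{'clock': 7.8, 'position': [0.5492, -0.1011, 0.1126], 'contact_force': [-0.536, 0.9991, -0.2604]}
[ 0.54944353 -0.10091994  0.11288645]
```

View pics/w6.png

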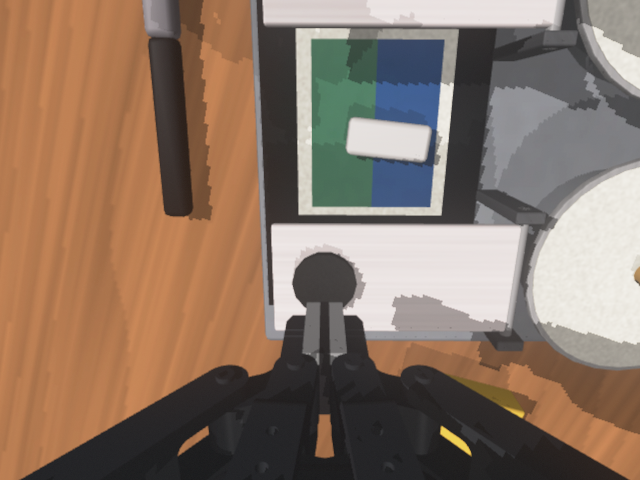

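View pics/z6.png

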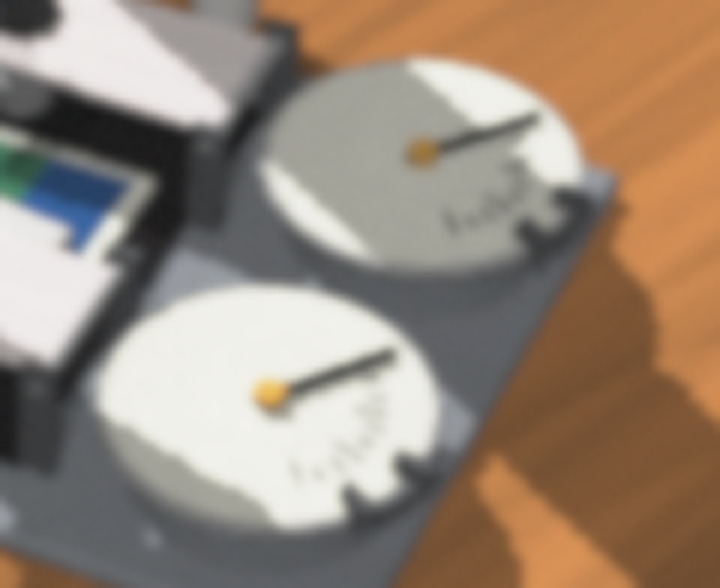

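Run:
```python
from ov import *
p=cams.get_image('wrist'); print(toplane(p,(324,283),.0695),telemetry.get_state()['position'])
```

```text
[ 0.55021723 -0.10296984  0.0695    ] [ 0.54958306 -0.10099374  0.11298123]
```

>>> {"op": "carry_out", "data": {
  "rows": [
    [[-1, 0.1, -0.2, -1.5, 0], [-1, 0, 0, -1.5, 0], [-1, 0, 0, -0.7, 0], [-1, 0, 0, -0.3, 0], [-1, 0, 0, 0, 0], [-1, 0, 0, -0.3, 0], [-1, 0, 0, -0.3, 0], [-1, 0, 0, -0.3, 0], [-1, 0, 0, -0.3, 0], [-1, 0, 0, -0.3, 0], [-1, 0, 0, 0, 0], [-1, 0, 0, 0, 0]]
  ]
}}

```text
clock: 9.15
position: [0.5516, -0.1042, 0.0591]
ee_rot: [0.0, 0.985, 0.174, 0.001]
contact_force: [-1.0, 0.2, 7.0]
width: -0.0003
```

```bash
cat >> ov.py <<'E'
def both(tag,mark,needle):
    s=telemetry.get_state(); print({k:np.round(s[k],4).tolist() for k in ('clock','position','contact_force')})
    q=shot('scene','s'+tag); r=shot('side','d'+tag)
    aq=toplane(q,(300+271/6,215+395/5.6),.057); 
    ar=toplane(r,proj(r,[.7097,-.0476,.056])-np.array([0,0]),.057)
    overlay(q,320,255,60,60,10,aq,mark,needle,'pics/oq'+tag+'.png'); overlay(r,245,200,70,55,10,ar,mark,needle,'pics/or'+tag+'.png')
E
python3 -c "
from ov import *
both('7',1.34,1.05)"
```

```text
{'clock': 9.15, 'position': [0.5516, -0.1042, 0.0591], 'contact_force': [-1.0403, 0.1973, 7.013]}
```

View pics/oq7.png

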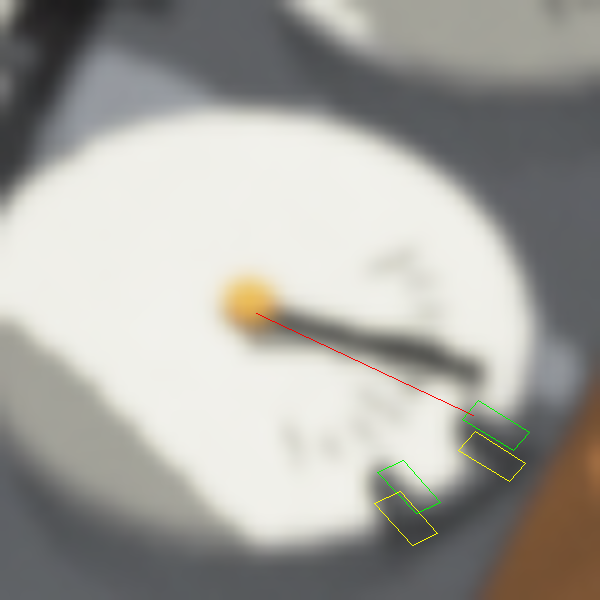

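View pics/or7.png

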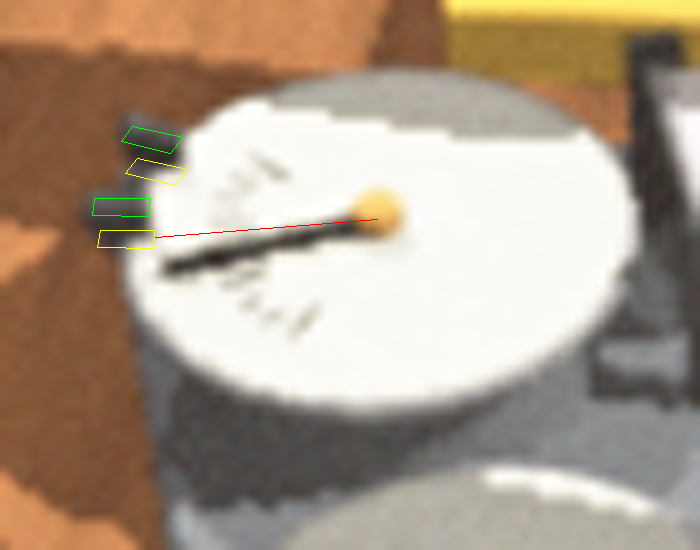

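>>> {"op": "carry_out", "data": {
  "rows": [
    [[-1, 0, 0, -0.2, 0], [-1, 0, 0, -0.2, 0], [-1, 0, 0, -0.2, 0], [-1, 0, 0, 0, 0], [-1, 0, 0, 0, 0]]
  ]
}}

```text
clock: 9.75
position: [0.5519, -0.1041, 0.0536]
ee_rot: [0.0, 0.985, 0.174, 0.001]
contact_force: [-1.4, 0.5, 10.7]
width: -0.0002
```

```bash
python3 -c "
from ov import *
both('8',1.34,1.34)"
```

```text
{'clock': 9.75, 'position': [0.5519, -0.1041, 0.0536], 'contact_force': [-1.437, 0.5212, 10.6614]}
```

View pics/oq8.png

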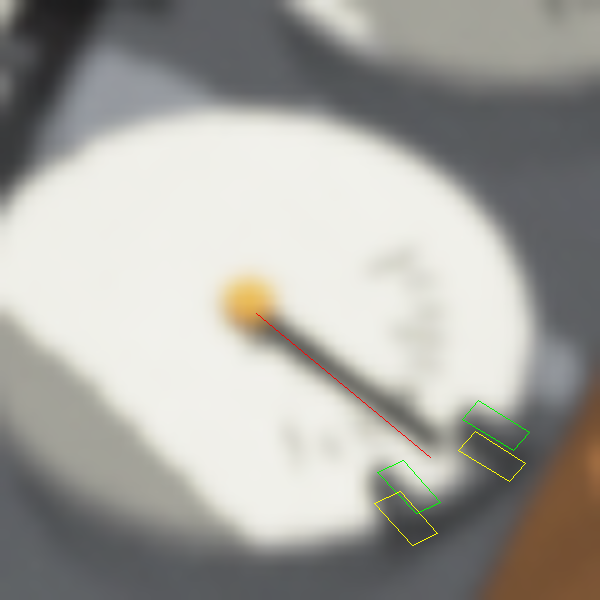

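View pics/or8.png

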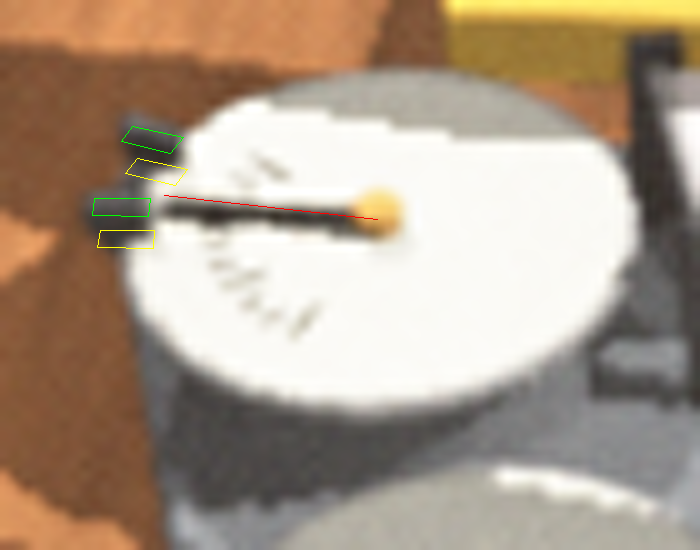

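>>> {"op": "carry_out", "data": {
  "rows": [
    [[-1, 0, 0, -0.06, 0], [-1, 0, 0, -0.06, 0], [-1, 0, 0, 0, 0], [-1, 0, 0, 0, 0]]
  ]
}}

```text
clock: 10.25
position: [0.552, -0.1041, 0.0526]
ee_rot: [0.0, 0.985, 0.174, 0.001]
contact_force: [-1.2, 1.2, 11.0]
width: 0.0
```

```bash
python3 -c "
from ov import *
both('9',1.34,1.34)"
```

```text
{'clock': 10.25, 'position': [0.552, -0.1041, 0.0526], 'contact_force': [-1.1829, 1.1706, 10.9753]}
```

View pics/oq9.png

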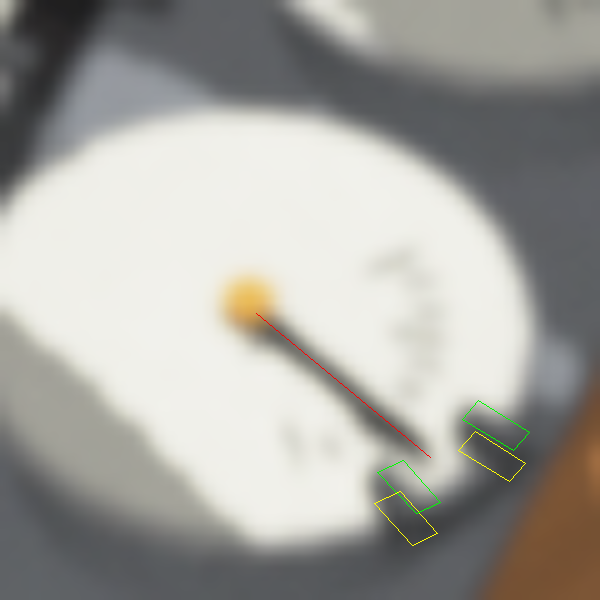

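View pics/or9.png

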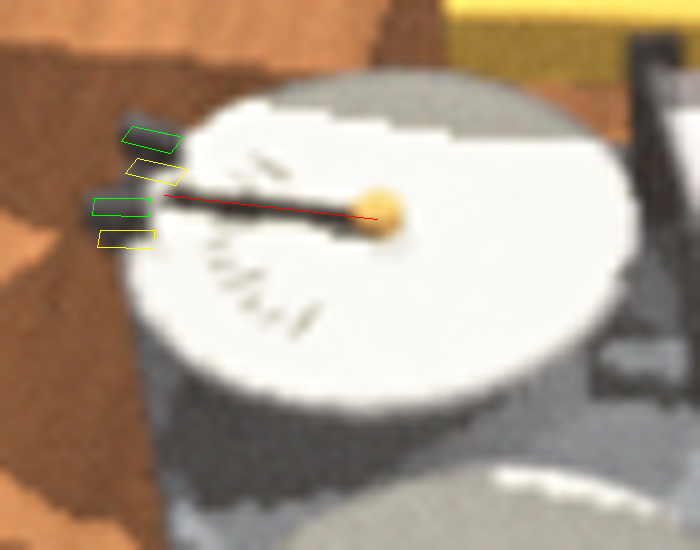

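Both views show the needle on the gap's centre line. I'm holding, then releasing and backing off.

>>> {"op": "carry_out", "data": {
  "rows": [
    [[-1, 0, 0, 0, 0], [-1, 0, 0, 0, 0], [-1, 0, 0, 0, 0], [-1, 0, 0, 0, 0], [-1, 0, 0, 0, 0], [-1, 0, 0, 0, 0], [-1, 0, 0, 0, 0], [-1, 0, 0, 0, 0], [-1, 0, 0, 0, 0], [-1, 0, 0, 0, 0], [-1, 0, 0, 0, 0]]
  ]
}}

```text
clock: 11.45
position: [0.552, -0.1041, 0.0526]
ee_rot: [0.0, 0.985, 0.174, 0.001]
contact_force: [-1.0, 0.9, 10.8]
width: 0.0001
```

```bash
python3 -c "
from ov import *
s=telemetry.get_state();print(s['clock'],s['position'],s['contact_force'])"
```

```text
11.45 [ 0.55197065 -0.10411509  0.05259654] [-1.01042164  0.94248151 10.80366179]
```

>>> {"op": "carry_out", "data": {
  "rows": [
    [[-1, 0, 0, 0.8, 0], [-1, 0, 0, 1.5, 0], [-1, 0, 0, 2.5, 0], [-1, 0, 0, 3, 0], [-1, 0, 0, 3, 0], [-1, 0, 0, 3, 0], [-1, -1, 0, 2, 0], [-1, 0, 0, 0, 0], [-1, 0, 0, 0, 0], [-1, 0, 0, 0, 0]]
  ]
}}

```text
clock: 12.45
position: [0.5405, -0.1038, 0.2074]
ee_rot: [-0.001, 0.985, 0.174, -0.001]
contact_force: [0.4, -0.5, -0.7]
width: -0.0002
```

```bash
python3 -c "
from ov import *
look('10'); shot('wrist','w10')"
```

```text
{'clock': 12.45, 'position': [0.5405, -0.1038, 0.2074], 'contact_force': [0.3629, -0.4526, -0.7384]}
```

View pics/z10.png

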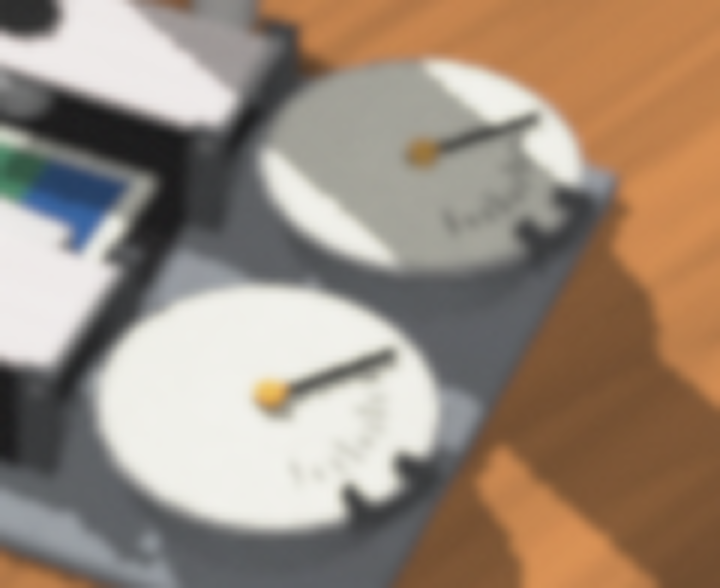

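View pics/s10.png

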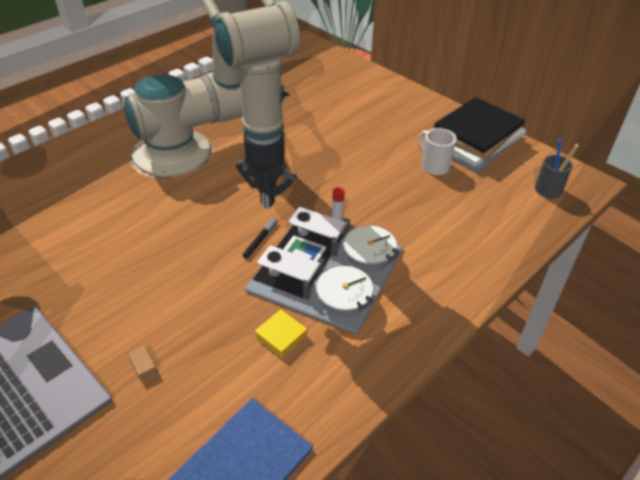

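Both needles are home (zoomed tips at (537,118) and (395,352)), the forks and other objects are where they started, and the arm is clear.

```bash
python3 -c "
from rig import manip
print(manip.sign_off())"
```

```text
the job is handed in; nothing more can be done
None
```

I pressed the left plate and then the right with the closed fingertips, held each needle in its fork for over a second, and let both plates spring back. The job is handed in; the clock read about 12.5 s at the last check.

| Plate | Needle held at (est.) | Fork at (est.) | Held for | Highest pressing force read |
|---|---|---|---|---|
| Left | 1.20 rad | 1.19 rad | about 1.4 s | 10.4 N |
| Right | 1.33 rad | 1.34 rad | about 1.2 s | 11.0 N |

- **Needle in the gap:** the scene and side views agreed to a few hundredths of a radian, against a gap of ±0.16 rad. In the scene view the left needle looked close to the far prong. That was parallax from the prong's height, and the side view showed it mid-gap.
- **Final check:** both needles were back at zero, and the forks and the objects beside the press looked unmoved. The gripper ended about 0.21 m above the desk, touching nothing.
- **Network miss:** the finder put the left pad about 3 cm off in one close wrist picture. I used the position measured from the picture instead.

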